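# Close up the tiffin carrier

### The job

Close up the three-tier steel tiffin carrier: with its handle still thrown open, press the raised top tier and its lid down the two side straps until it sits fully home on the tier below. Then swing the handle over across the lid and press it down until its tongue snaps in under the spring catch on the other strap. Do not tip the carrier or shove it along the sideboard, and leave everything else standing where it is.

Things in the scene. Friction and masses are not known exactly. Their poses are not given: they have to be found in the camera images.
- carrier: The tiffin carrier: a loose upright stack of round steel tiers, 126 mm across, 1.9 to 2.8 kg, turned up to 0.65 rad. Origin: centre of its underside, z up. Two flat straps (14 x 3 mm) stand 170 mm high at y = +66.5 and -66.5 mm on its own y axis: the handle is hinged at the top of the +y strap, the spring catch is on the -y strap. The lower two tiers are home.
- top_tier (a joint): Height of the top tier with lid (one piece, 128 mm across, its ears sliding on the straps) above its seat, m: 0 = fully home, upper stop 0.045; starts at 0.02 to 0.035, a gap showing below it. The ears are tight, so it stays where left; about 5 N downward moves it, straight, wherever on the lid it is pressed. Its seat is a solid stop.
- lid_boss (a point): Centre of the flat top of the round raised boss (41 mm across, 10 mm high) in the middle of the lid, top of the tier, on the carrier's axis; 165.5 mm above the sideboard when home. The natural place to press.
- handle (a joint): Handle angle, rad: 0 = shut, level across the lid; 1.57 = straight up above the hinge strap; starts thrown open past upright, 1.7 to 2.1 (stop 2.25). It stays where left; about 2 N at the grip moves it. Open, its tip stands up to 317 mm above the sideboard, easily struck by a passing arm. With the top tier raised it fouls the lid's boss.
- strap_hinge (a point): Handle hinge pin, top of the +y strap, 170 mm up; its axis is the carrier's x. Shut, the handle is a flat bar (12 x 4 mm, 146.5 mm long) from this pin towards the carrier's -y, ending in the tongue, with a wooden grip on top: a rod 18 mm thick, from 24 to 118 mm from the pin, its axis 35 mm above the bar's. Open, the grip is on the outer side, away from the carrier.
- grip_end (a point): Point on the wooden grip's outer face (its top when shut) near the free end: 105 mm along from the hinge pin, 44 mm off the bar's mid-plane; moves with the handle. Shut, it is 214 mm above the sideboard. A place to push and press the handle with the fingertips.
- strap_catch (a point): Top of the -y strap, where the handle's tongue comes to rest: 66.5 mm from the carrier's axis, 170 mm above the sideboard.
- catch (a joint): Angle of the spring catch on the -y strap, rad: 0 = at rest, positive = pressed outwards. A 12 mm wide spring arm, 16 to 30 mm outside the strap, 138 to 198 mm above the sideboard. The descending tongue pushes its sloping nose out (about 0.13 rad); it springs back over the tongue. Takes about 8 to 14 N down on the grip's free end; unlatched, the handle stays some 0.1 rad open.
- teapot: White ceramic teapot, 140 mm high, 145 mm across, spout along its +x. Bystander. Origin: centre of its underside.
- sugar: Empty glass sugar dispenser with steel cap and flip lever spout, 80 mm across, 172 mm high. Bystander. Origin: centre of its underside.
- magnifier: Black plastic magnifier lying flat, lens 92 mm across, handle along its +x, 193 mm long, 16 mm thick. Bystander, near the carrier. Origin: under the lens centre.
- elephant: Dark wooden elephant carving, 160 mm long (trunk along +x), 91 mm high. Bystander. Origin: between the feet.
- cup: White mug, 80 mm across, 75 mm high, handle along its +y. Bystander, near the carrier. Origin: centre of its underside.
- bowl: Small steel bowl, 92 mm across, 36 mm high. Bystander, near the carrier. Origin: centre of its underside.
- spoon: Steel spoon lying flat along its x, 140 mm long. Bystander. Origin: at its middle, underside.
Not all that is in view belongs to the job. What is shaped like the carrier but orange, purple or turquoise is not meant.

How it is judged:
By the outcome, as a careful person would: the job done as asked, in the order asked, and still so for the second after the job is handed in, with the robot touching nothing.
It also fails if it takes over 45 s, if anything falls off the work surface, if the arm or the gripper's body presses on something with over 40 N, if the wrist force passes 120 N, or if a joint passes its speed limit or range.

### The arm

A 7-joint arm with a two-finger parallel gripper is mounted at the origin on the work surface. World frame = base frame: x ahead of the robot, y to its left, z up, the work surface at z = 0. Lengths are in m, angles in rad, forces in N, time in s.
With the tool pointing down it reaches from about 0.425 to 0.875 m from the base axis. Payload 4.7 kg.
Tool frame: the origin (TCP) lies on the centre line of the jaws, within the pads' length; the fingertips stand 14 mm ahead of it and the grasp point (between the pads) lies 5 mm behind it; z points along the fingers, y is the line along which they close (so a half turn about z gives the same grasp; the last joint's range is limited). The gripper opens to 87 mm and grips with 3 to 60 N. Pads are 19 mm wide; open, the fingers measure 117 mm over their backs; the gripper's body (75 mm by 190 mm) begins 51 mm behind the grasp point.
Start: joints at [1.342, 0.321, -0.07, 1.45, 0.023, 1.371, -0.057], TCP at [0.156, -0.631, 0.237] pointing down, gripper open.
Joint ranges: [-2.86, 2.86], [-0.3, 2.09], [-1.38, 1.24], [0.06, 2.45], [-1.56, 4.7], [0.09, 2.05], [-2.69, 2.69]. Speed limits (rad/s): [2.57, 2.57, 3.14, 3.14, 3.14, 3.14, 3.14].

### API

Orientations are given as a rotation vector (axis times angle).
In Python, from bench import * gives the robot as it stands.
- The arm moves only by the shell command python3 -m jog 'ROWS' [FORCE]. ROWS is JSON, a list of rows, each an object of numbers: "claw": the finger opening in mm, from 0 to 87; "dx", "dy", "dz": the shift along the tool's x, y, z in mm; "spin": the turn about the tool's z in degrees. In form: [{"claw": .., "dx": .., "dy": .., "dz": .., "spin": ..}, ...]. A call has 1 to 20 rows; each row is the pose to reach, as a shift and turn from the pose commanded when the call began, along the tool's axes at that moment; what a row does not reach only later rows make up. A row lasts 1/12 s, in which the tool goes at most 41.7 mm and 7.16 degrees, less where a joint would pass 70% of its speed; a pose out of reach is approached as far as the arm can. A call with a gripper value outside its range is refused whole. The fingers move at their own pace and stop on an object; FORCE is the grip in N (left out, the last holds). Time passes only in rows, so rows that repeat a pose let the fingers close. It gives the time, the measured TCP pose, the force, the opening and the grip force at its end, in the units of the state.
- get_state(): the state, without advancing time (a new reading comes with each control period).
- get_image(name): name is "side" or "top"; returns a dict with "frame" (384x512x3 uint8, red, green, blue), "depth" (384x512 float32, m along the optical axis (not along the pixel's ray), 0 where there is no reading), "K" (3x3 intrinsics, pixels), "T" (4x4, takes a point from camera to world coordinates). Camera axes: x right, y down, z forward; pixel columns grow to the right and rows downward; lengths in m; the calibration is good to about 2 mm. A picture is of the moment at which its call begins.
- close_job(): hands the job in; it is judged then, once.
The state is a dict: "time": time; "joint_positions": joint angles; "qd": joint speeds; "joint_torque": joint torques, N m; "position": TCP position; "tool_rot": TCP orientation; "ft_force": force on the tool from outside, world axes, zero at the start; "torque": the same for the moment, N m; "grip_width": opening from 0.0 (shut) to 1.0 (fully open); "grip_force": force on a finger pad.
Only numpy, scipy, OpenCV 4.12 (cv2) and the standard library are available. Lean on these libraries where they do the work, as an engineer would, in place of code of your own. Each camera call takes 0.05 s, during which the arm holds its last target. There are 200 camera calls.

## Working session

There is one attempt and no reset: what is moved stays moved. The work goes in short steps, Python scripts to look and compute and a shell command to move; the robot and the scene stay as the last step left them, time stands still between calls to the robot, and variables do not carry over. Pictures are saved under pics/ and viewed, at most 10 in all, crops included, and the job is handed in when it is done.

```bash
mkdir -p pics; cat > h.py <<'E'
from bench import *
import numpy as np, cv2
def shot(n):
    d=get_image(n); return d
def world(d):
    K,T,z=d["K"],d["T"],d["depth"]
    v,u=np.mgrid[:384,:512]
    p=np.stack([(u-K[0,2])/K[0,0]*z,(v-K[1,2])/K[1,1]*z,z],-1)
    return p@T[:3,:3].T+T[:3,3]
E
python3 - <<'E'
from h import *
a=shot("side");b=shot("top")
np.savez("s0.npz",side=world(a),top=world(b))
im=np.vstack([a["frame"],b["frame"]])[:,:,::-1]
cv2.imwrite("pics/a.png",cv2.resize(a["frame"][:,:,::-1],(800,600)));cv2.imwrite("pics/b.png",cv2.resize(b["frame"][:,:,::-1],(800,600)))
print(a["T"].round(3),b["T"].round(3));s=get_state();print(s["position"],s["tool_rot"],s["ft_force"],s["time"])
E
```

```text
[[ 0.752 -0.627  0.205  0.24 ]
 [-0.659 -0.711  0.244 -0.31 ]
 [-0.007 -0.319 -0.948  1.31 ]
 [ 0.     0.     0.     1.   ]] [[ 0.016 -0.994  0.106  0.34 ]
 [-1.    -0.016  0.002 -0.006]
 [ 0.    -0.106 -0.994  1.361]
 [ 0.     0.     0.     1.   ]]
[ 0.15612791 -0.63048172  0.23555896] [-3.11676172e+00 -3.80290812e-01  3.84539583e-04] [ 0.04088309 -0.27427772 -0.15005812] 0.1
```

View pics/a.png

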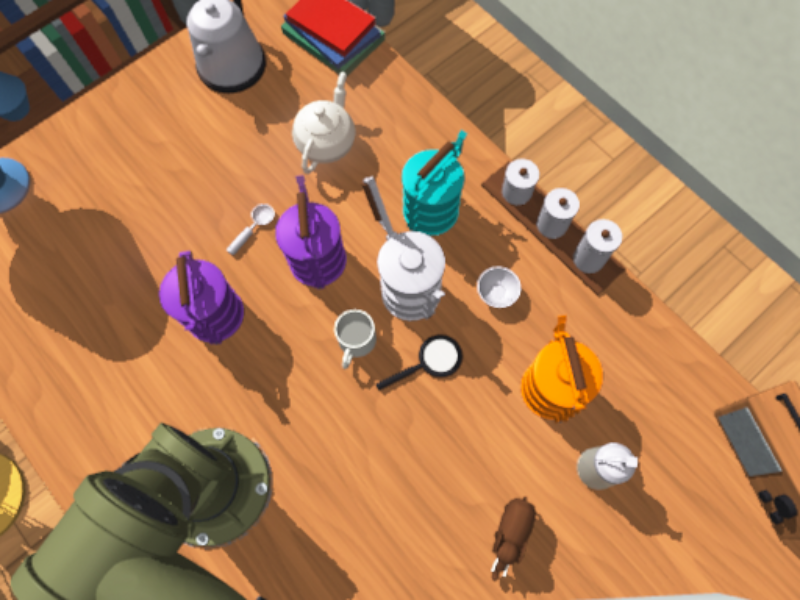

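View pics/b.png

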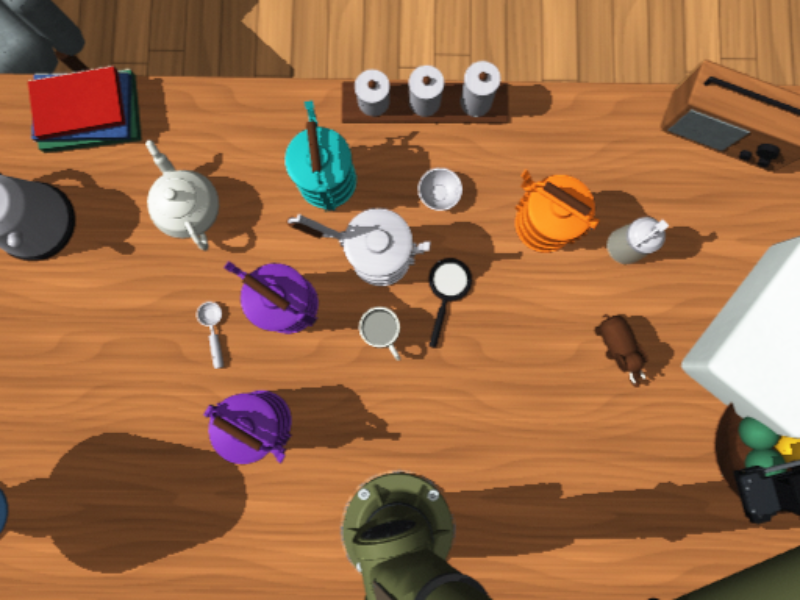

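Candidates: silver carrier at top(380,245)/side(410,270). The purple ones are at top(280,298) and (250,428), turquoise at (320,165) and orange at (556,212). Only the silver one is steel with its handle thrown open, so it is the one meant. The next crop is to confirm that.

```bash
python3 - <<'E'
from h import *
a=shot("top");b=shot("side")
ca=a["frame"][115:190,175:290,::-1];cb=b["frame"][105:215,220:335,::-1]
ca=cv2.resize(ca,None,fx=4,fy=4,interpolation=2);cb=cv2.resize(cb,None,fx=3,fy=3,interpolation=2)
im=np.zeros((330,810,3),np.uint8);im[:300,:460]=ca;im[:330,462:807]=cb
cv2.imwrite("pics/c.png",im[:,:800])
for n,d in (("top",a),("side",b)):
    P=world(d).reshape(-1,3);P=P[np.isfinite(P).all(1)&(d["depth"].ravel()>0)]
    c=P[(abs(P[:,0]-.53)<.13)&(abs(P[:,1]-.04)<.2)]
    for lo,hi in ((.165,.183),(.183,.189),(.189,.194),(.194,.2),(.2,.205),(.205,.21),(.21,.32)):
        q=c[(c[:,2]>lo)&(c[:,2]<hi)]
        if len(q)>3:
            print(n,lo,hi,len(q),q.mean(0).round(4),q.min(0).round(3),q.max(0).round(3))
            if lo<.2:
                m,r=cv2.minEnclosingCircle(q[:,:2].astype(np.float32));print("   circ",np.round(m,4),round(r,4))
E
```

```text
top 0.165 0.183 1455 [0.5502 0.0549 0.1759] [ 0.407 -0.037  0.165] [0.659 0.239 0.183]
   circ [0.5157 0.1105] 0.1499
top 0.183 0.189 138 [0.5515 0.0477 0.1865] [ 0.421 -0.045  0.183] [0.576 0.19  0.189]
   circ [0.4869 0.0725] 0.1352
top 0.189 0.194 108 [0.5528 0.0518 0.1909] [ 0.42  -0.048  0.189] [0.575 0.192 0.194]
   circ [0.4819 0.0722] 0.1351
top 0.194 0.2 23 [0.535  0.0441 0.197 ] [ 0.423 -0.051  0.194] [0.569 0.197 0.2  ]
   circ [0.4873 0.0731] 0.1398
top 0.2 0.205 27 [0.4911 0.1682 0.2021] [ 0.425 -0.048  0.2  ] [0.571 0.23  0.205]
top 0.205 0.21 41 [0.474  0.2022 0.2078] [0.425 0.125 0.205] [0.57  0.239 0.21 ]
top 0.21 0.32 276 [0.5341 0.178  0.2434] [0.427 0.124 0.21 ] [0.58  0.24  0.306]
side 0.165 0.183 1323 [0.5492 0.0526 0.1767] [ 0.409 -0.044  0.165] [0.659 0.239 0.183]
   circ [0.5133 0.1066] 0.1535
side 0.183 0.189 109 [0.5527 0.0486 0.1859] [ 0.422 -0.042  0.183] [0.591 0.189 0.189]
   circ [0.4858 0.0738] 0.1315
side 0.189 0.194 119 [0.554  0.048  0.1912] [ 0.422 -0.045  0.189] [0.578 0.192 0.194]
   circ [0.4882 0.074 ] 0.1352
side 0.194 0.2 39 [0.5419 0.067  0.196 ] [ 0.423 -0.052  0.194] [0.574 0.194 0.2  ]
   circ [0.4887 0.0721] 0.1376
side 0.2 0.205 31 [0.5167 0.1352 0.2022] [ 0.425 -0.053  0.2  ] [0.572 0.224 0.205]
side 0.205 0.21 38 [0.4788 0.1931 0.2076] [0.427 0.118 0.205] [0.573 0.239 0.21 ]
side 0.21 0.32 290 [0.5387 0.1724 0.2439] [0.427 0.122 0.21 ] [0.577 0.239 0.308]
```

View pics/c.png

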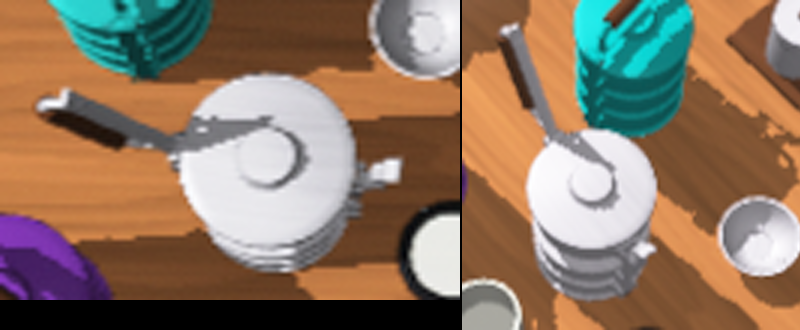

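The crop confirms the steel carrier. The boss is at crop(268,157), the handle is open to the left with its tip at crop(60,100), and the catch is at crop(385,172). Next I'll measure its axes.

```bash
python3 - <<'E'
from h import *
from scipy.optimize import least_squares
z=np.load("s0.npz");P=np.vstack([z["top"].reshape(-1,3),z["side"].reshape(-1,3)])
c0=np.array([.552,.05])
P=P[np.isfinite(P).all(1)&(np.linalg.norm(P[:,:2]-c0,axis=1)<.2)]
r=np.linalg.norm(P[:,:2]-c0,axis=1)
h=P[r<.055][:,2];print(np.histogram(h,np.arange(.16,.205,.0025)))
b=P[(r<.03)&(P[:,2]>.182)&(P[:,2]<.196)];print("boss",np.median(b,0).round(4),b.min(0).round(3),b.max(0).round(3))
l=P[(r<.08)&(P[:,2]>.17)&(P[:,2]<.182)];m,R=cv2.minEnclosingCircle(l[:,:2].astype(np.float32));print("lid",m,R,len(l))
hd=P[(P[:,1]>.1)&(P[:,1]<.25)&(P[:,0]>.53)&(P[:,0]<.62)&(P[:,2]>.185)]
print("handle",len(hd),hd.min(0).round(3),hd.max(0).round(3))
for a in np.arange(.185,.32,.015):
    q=hd[(hd[:,2]>a)&(hd[:,2]<a+.015)]
    if len(q):print(round(a,3),len(q),q.mean(0).round(4),q.min(0).round(3),q.max(0).round(3))
ca=P[(P[:,1]<-.02)&(P[:,1]>-.06)&(P[:,2]>.13)&(P[:,0]>.5)&(P[:,0]<.6)]
t=ca[ca[:,2]>.18];print("catch",t.mean(0).round(4),t.max(0).round(4),len(t))
E
```

```text
(array([  0,   0,   1,   4,  57, 214, 524, 589, 304,  90,  63, 102, 122,
        34,   4,   0,   0]), array([0.16  , 0.1625, 0.165 , 0.1675, 0.17  , 0.1725, 0.175 , 0.1775,
       0.18  , 0.1825, 0.185 , 0.1875, 0.19  , 0.1925, 0.195 , 0.1975,
       0.2   , 0.2025]))
boss [0.5545 0.0434 0.1891] [0.523 0.021 0.182] [0.582 0.077 0.195]
lid (0.5583010911941528, 0.0529019720852375) 0.07484691590070724 2409
handle 528 [0.559 0.112 0.185] [0.58  0.197 0.307]
0.185 64 [0.5652 0.1357 0.1924] [0.559 0.112 0.185] [0.572 0.161 0.2  ]
0.2 71 [0.5659 0.1418 0.2073] [0.56  0.119 0.2  ] [0.573 0.171 0.215]
0.215 72 [0.5669 0.1487 0.2229] [0.56  0.126 0.215] [0.573 0.175 0.23 ]
0.23 67 [0.5674 0.156  0.2377] [0.561 0.133 0.23 ] [0.575 0.186 0.245]
0.245 81 [0.5685 0.1623 0.2527] [0.562 0.138 0.245] [0.575 0.197 0.26 ]
0.26 69 [0.5701 0.1697 0.2659] [0.563 0.146 0.26 ] [0.58  0.197 0.275]
0.275 56 [0.5701 0.1663 0.2818] [0.563 0.153 0.275] [0.577 0.188 0.289]
0.29 45 [0.5707 0.1657 0.2979] [0.564 0.158 0.291] [0.577 0.172 0.304]
0.305 3 [0.5698 0.1685 0.3064] [0.565 0.167 0.306] [0.576 0.17  0.307]
catch [ 0.5461 -0.0442  0.1922] [ 0.5557 -0.034   0.2042] 57
```

```bash
python3 -m jog '[{"claw":0,"dz":-40},{"claw":0,"dz":-65,"dy":-20},{"claw":0,"dx":548,"dy":-558,"dz":-65,"spin":-69},{"claw":0,"dx":548,"dy":-558,"dz":-65,"spin":-69},{"claw":0,"dx":548,"dy":-558,"dz":-65,"spin":-69},{"claw":0,"dx":548,"dy":-558,"dz":-65,"spin":-69},{"claw":0,"dx":548,"dy":-558,"dz":-65,"spin":-69},{"claw":0,"dx":548,"dy":-558,"dz":-65,"spin":-69},{"claw":0,"dx":548,"dy":-558,"dz":-65,"spin":-69},{"claw":0,"dx":548,"dy":-558,"dz":-65,"spin":-69},{"claw":0,"dx":548,"dy":-558,"dz":-65,"spin":-69},{"claw":0,"dx":548,"dy":-558,"dz":-65,"spin":-69},{"claw":0,"dx":548,"dy":-558,"dz":-65,"spin":-69},{"claw":0,"dx":548,"dy":-558,"dz":-65,"spin":-69},{"claw":0,"dx":548,"dy":-558,"dz":-65,"spin":-69},{"claw":0,"dx":548,"dy":-558,"dz":-65,"spin":-69},{"claw":0,"dx":548,"dy":-558,"dz":-65,"spin":-69},{"claw":0,"dx":548,"dy":-558,"dz":-65,"spin":-69},{"claw":0,"dx":548,"dy":-558,"dz":-65,"spin":-69},{"claw":0,"dx":548,"dy":-558,"dz":-65,"spin":-69}]' 20
```

```text
$[0]: bad value
```

```bash
python3 -m jog '[{"claw":0,"dx":0,"dy":0,"dz":-40,"spin":0},{"claw":0,"dx":0,"dy":-20,"dz":-65,"spin":0},{"claw":0,"dx":548,"dy":-558,"dz":-65,"spin":-69},{"claw":0,"dx":548,"dy":-558,"dz":-65,"spin":-69},{"claw":0,"dx":548,"dy":-558,"dz":-65,"spin":-69},{"claw":0,"dx":548,"dy":-558,"dz":-65,"spin":-69},{"claw":0,"dx":548,"dy":-558,"dz":-65,"spin":-69},{"claw":0,"dx":548,"dy":-558,"dz":-65,"spin":-69},{"claw":0,"dx":548,"dy":-558,"dz":-65,"spin":-69},{"claw":0,"dx":548,"dy":-558,"dz":-65,"spin":-69},{"claw":0,"dx":548,"dy":-558,"dz":-65,"spin":-69},{"claw":0,"dx":548,"dy":-558,"dz":-65,"spin":-69},{"claw":0,"dx":548,"dy":-558,"dz":-65,"spin":-69},{"claw":0,"dx":548,"dy":-558,"dz":-65,"spin":-69},{"claw":0,"dx":548,"dy":-558,"dz":-65,"spin":-69},{"claw":0,"dx":548,"dy":-558,"dz":-65,"spin":-69},{"claw":0,"dx":548,"dy":-558,"dz":-65,"spin":-69},{"claw":0,"dx":548,"dy":-558,"dz":-65,"spin":-69},{"claw":0,"dx":548,"dy":-558,"dz":-65,"spin":-69},{"claw":0,"dx":548,"dy":-558,"dz":-65,"spin":-69}]' 20
```

```text
time: 1.87
position: [0.5453, 0.0288, 0.3019]
tool_rot: [2.354, 2.078, 0.0]
ft_force: [0.7, -0.3, 0.2]
grip_width: 0.008
grip_force: 0.0
```

```bash
python3 -m jog '[{"claw":0,"dx":0,"dy":0,"dz":30,"spin":0},{"claw":0,"dx":0,"dy":0,"dz":60,"spin":0},{"claw":0,"dx":0,"dy":0,"dz":60,"spin":0},{"claw":0,"dx":0,"dy":0,"dz":60,"spin":0}]'
```

```text
time: 2.2
position: [0.5435, 0.0267, 0.2404]
tool_rot: [-2.353, -2.078, 0.004]
ft_force: [0.5, -1.2, 0.1]
grip_width: 0.004
grip_force: 0.0
```

```bash
python3 - <<'E'
from h import *
a=shot("side")
cb=a["frame"][85:235,180:360,::-1]
cv2.imwrite("pics/d.png",cv2.resize(cb,None,fx=4,fy=4,interpolation=2))
s=get_state();print(s["position"],s["tool_rot"],s["joint_positions"])
E
```

```text
[0.54465145 0.02665418 0.24218227] [-2.35539236e+00 -2.07882510e+00  2.99953539e-04] [ 0.66602068  0.16827857 -0.8419718   1.68095207  0.1284729   1.34993481
 -0.32177466]
```

View pics/d.png

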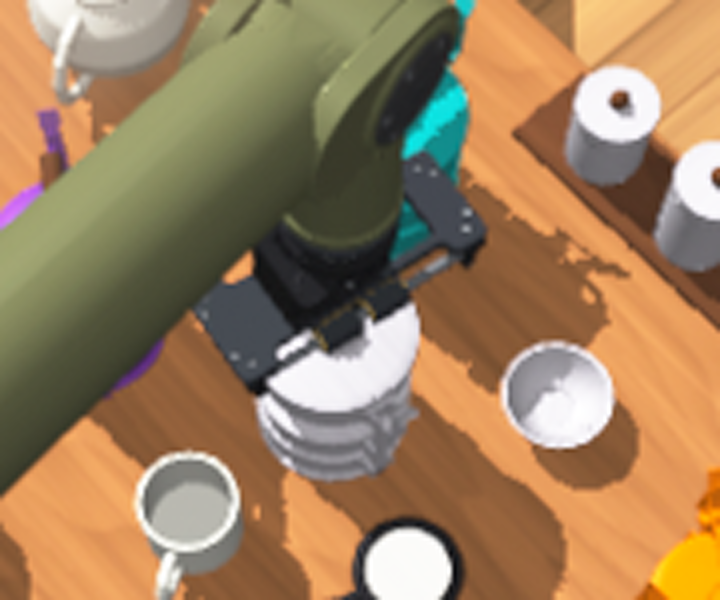

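The fingers are over the boss, around crop(360,310), with the body's long side along x and clear of the hinge side. The forearm covers the handle in this view, so I'll check the clearance from depth.

```bash
python3 - <<'E'
from h import *
for n in("top","side"):
    d=shot(n);P=world(d).reshape(-1,3)
    for x in np.arange(.3,.66,.05):
        q=P[(abs(P[:,0]-x)<.025)&(P[:,2]>.32)&(abs(P[:,1]-.08)<.3)]
        if len(q):print(n,round(x,2),len(q),"y",np.percentile(q[:,1],[1,99]).round(3),"z",np.percentile(q[:,2],[1,99]).round(3))
    q=P[(abs(P[:,0]-.57)<.02)&(P[:,1]>.1)&(P[:,1]<.2)&(P[:,2]>.2)&(P[:,2]<.32)];print(n,"handle",len(q),q.max(0) if len(q) else "")
E
```

```text
top 0.3 1601 y [-0.064  0.02 ] z [0.659 0.7  ]
top 0.35 2246 y [-0.053  0.029] z [0.65  1.361]
top 0.4 1377 y [-0.044  0.041] z [0.637 0.677]
top 0.45 1333 y [-0.034  0.07 ] z [0.34  0.666]
top 0.5 1335 y [-0.026  0.067] z [0.616 0.654]
top 0.55 1285 y [-0.021  0.073] z [0.614 0.644]
top 0.6 105 y [-0.011  0.066] z [0.606 0.634]
top handle 223 [0.57970227 0.19731972 0.30775937]
side 0.3 1499 y [-0.069  0.01 ] z [0.643 0.701]
side 0.35 1350 y [-0.059  0.021] z [0.634 0.69 ]
side 0.4 1224 y [-0.049  0.03 ] z [0.624 0.679]
side 0.45 1386 y [-0.039  0.057] z [0.334 0.668]
side 0.5 2133 y [-0.03   0.059] z [0.323 0.655]
side 0.55 1764 y [-0.025  0.066] z [0.322 0.646]
side 0.6 311 y [-0.023  0.058] z [0.321 0.635]
side 0.65 156 y [-0.024  0.05 ] z [0.332 0.346]
side handle 0
```

```bash
python3 -m jog '[{"claw":0,"dx":16,"dy":8,"dz":8,"spin":0},{"claw":0,"dx":16,"dy":8,"dz":20,"spin":0},{"claw":0,"dx":16,"dy":8,"dz":28,"spin":0},{"claw":0,"dx":16,"dy":8,"dz":34,"spin":0},{"claw":0,"dx":16,"dy":8,"dz":39,"spin":0},{"claw":0,"dx":16,"dy":8,"dz":43,"spin":0},{"claw":0,"dx":16,"dy":8,"dz":46,"spin":0},{"claw":0,"dx":16,"dy":8,"dz":49,"spin":0},{"claw":0,"dx":16,"dy":8,"dz":52,"spin":0},{"claw":0,"dx":16,"dy":8,"dz":55,"spin":0},{"claw":0,"dx":16,"dy":8,"dz":57,"spin":0},{"claw":0,"dx":16,"dy":8,"dz":57,"spin":0}]'
```

```text
time: 3.35
position: [0.5542, 0.0412, 0.1847]
tool_rot: [2.355, 2.079, -0.002]
ft_force: [-1.4, -0.2, 1.4]
grip_width: 0.004
grip_force: 0.8
```

```bash
python3 -m jog '[{"claw":0,"dx":0,"dy":0,"dz":1.5,"spin":0},{"claw":0,"dx":0,"dy":0,"dz":3,"spin":0},{"claw":0,"dx":0,"dy":0,"dz":4,"spin":0},{"claw":0,"dx":0,"dy":0,"dz":5,"spin":0}]'; python3 -m jog '[{"claw":0,"dx":0,"dy":0,"dz":1,"spin":0},{"claw":0,"dx":0,"dy":0,"dz":1.5,"spin":0},{"claw":0,"dx":0,"dy":0,"dz":2,"spin":0},{"claw":0,"dx":0,"dy":0,"dz":2,"spin":0}]'
```

```text
time: 3.68
position: [0.5542, 0.0412, 0.1799]
tool_rot: [2.355, 2.079, -0.002]
ft_force: [-3.7, -2.2, 10.9]
grip_width: 0.004
grip_force: 6.6
time: 4.02
position: [0.5543, 0.0412, 0.1798]
tool_rot: [2.354, 2.078, -0.003]
ft_force: [-7.8, -2.7, 15.8]
grip_width: 0.003
grip_force: 8.1
```

Top tier is home: it hit a solid stop with the tip at 0.1658. Next I lift straight up, cross over the handle and go to its outer side.

```bash
python3 -m jog '[{"claw":0,"dx":0,"dy":0,"dz":-20,"spin":0},{"claw":0,"dx":0,"dy":0,"dz":-60,"spin":0},{"claw":0,"dx":0,"dy":0,"dz":-100,"spin":0},{"claw":0,"dx":0,"dy":0,"dz":-140,"spin":0},{"claw":0,"dx":0,"dy":0,"dz":-175,"spin":0},{"claw":0,"dx":0,"dy":0,"dz":-175,"spin":0},{"claw":0,"dx":0,"dy":0,"dz":-175,"spin":0},{"claw":0,"dx":40,"dy":0,"dz":-175,"spin":0},{"claw":0,"dx":80,"dy":0,"dz":-175,"spin":0},{"claw":0,"dx":120,"dy":0,"dz":-175,"spin":0},{"claw":0,"dx":160,"dy":0,"dz":-175,"spin":0},{"claw":0,"dx":187,"dy":0,"dz":-175,"spin":0},{"claw":0,"dx":187,"dy":0,"dz":-175,"spin":0},{"claw":0,"dx":187,"dy":0,"dz":-175,"spin":0},{"claw":0,"dx":187,"dy":0,"dz":-175,"spin":0}]'
python3 - <<'E'
from h import *
s=get_state();print(s["position"],s["joint_positions"].round(2) if hasattr(s["joint_positions"],"round") else s["joint_positions"])
d=shot("top");e=shot("side")
np.savez("s1.npz",top=world(d),side=world(e))
a=cv2.resize(d["frame"][110:190,150:290,::-1],None,fx=2.8,fy=2.8,interpolation=2);b=cv2.resize(e["frame"][85:220,190:330,::-1],None,fx=2.8,fy=2.8,interpolation=2)
im=np.zeros((378,784,3),np.uint8);im[:a.shape[0],:a.shape[1]]=a;im[:b.shape[0],392:392+b.shape[1]]=b
cv2.imwrite("pics/e.png",im)
E
```

```text
time: 5.27
position: [0.5776, 0.2265, 0.3508]
tool_rot: [-2.355, -2.079, 0.004]
ft_force: [-0.2, -0.0, 0.3]
grip_width: 0.007
grip_force: 0.0
[0.57757681 0.22651528 0.35084385] [ 0.27  0.36 -0.93  1.31  0.28  1.61 -0.74]
```

View pics/e.png

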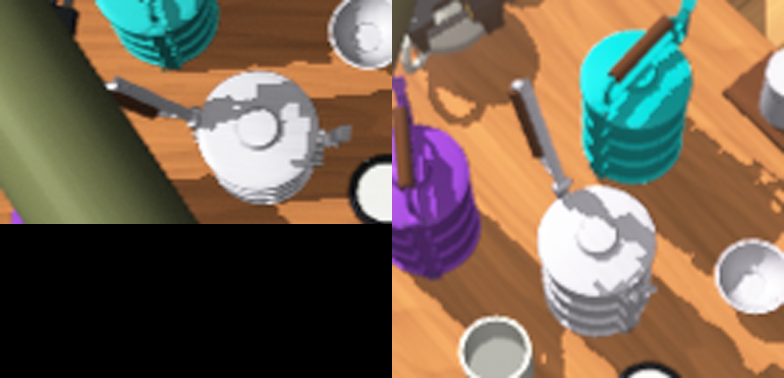

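The lid is home, with no gap in either view. The handle is still open (side crop, tip at (520,90)) and the gripper is outside it. Now I descend and push the handle over.

```bash
python3 -m jog '[{"claw":0,"dx":0,"dy":0,"dz":35,"spin":0},{"claw":0,"dx":0,"dy":0,"dz":70,"spin":0},{"claw":0,"dx":0,"dy":0,"dz":83,"spin":0},{"claw":0,"dx":-6,"dy":0,"dz":83,"spin":0},{"claw":0,"dx":-14,"dy":0,"dz":83,"spin":0},{"claw":0,"dx":-22,"dy":0,"dz":83,"spin":0},{"claw":0,"dx":-30,"dy":0,"dz":83,"spin":0},{"claw":0,"dx":-38,"dy":0,"dz":82,"spin":0},{"claw":0,"dx":-46,"dy":0,"dz":82,"spin":0},{"claw":0,"dx":-54,"dy":0,"dz":82,"spin":0},{"claw":0,"dx":-62,"dy":0,"dz":82,"spin":0},{"claw":0,"dx":-70,"dy":0,"dz":82,"spin":0},{"claw":0,"dx":-78,"dy":0,"dz":82,"spin":0},{"claw":0,"dx":-86,"dy":0,"dz":82,"spin":0},{"claw":0,"dx":-94,"dy":0,"dz":82,"spin":0}]'
```

```text
time: 6.62
position: [0.5663, 0.1335, 0.271]
tool_rot: [2.354, 2.079, 0.001]
ft_force: [-0.3, 2.8, 4.9]
grip_width: 0.001
grip_force: 2.3
```

```bash
python3 -m jog '[{"claw":0,"dx":-8,"dy":0,"dz":0,"spin":0},{"claw":0,"dx":-16,"dy":0,"dz":0,"spin":0},{"claw":0,"dx":-24,"dy":0,"dz":0,"spin":0},{"claw":0,"dx":-32,"dy":0,"dz":0,"spin":0},{"claw":0,"dx":-40,"dy":0,"dz":0,"spin":0},{"claw":0,"dx":-48,"dy":0,"dz":0,"spin":0},{"claw":0,"dx":-56,"dy":0,"dz":0,"spin":0},{"claw":0,"dx":-64,"dy":0,"dz":0,"spin":0},{"claw":0,"dx":-72,"dy":0,"dz":0,"spin":0},{"claw":0,"dx":-78,"dy":0,"dz":0,"spin":0}]'
python3 - <<'E'
from h import *
d=shot("top");e=shot("side")
a=cv2.resize(d["frame"][110:190,170:310,::-1],None,fx=2.8,fy=2.8,interpolation=2);b=cv2.resize(e["frame"][85:220,190:330,::-1],None,fx=2.8,fy=2.8,interpolation=2)
im=np.zeros((378,784,3),np.uint8);im[:a.shape[0],:a.shape[1]]=a;im[:b.shape[0],392:392+b.shape[1]]=b
cv2.imwrite("pics/f.png",im)
print(get_state()["ft_force"])
E
```

```text
time: 7.45
position: [0.5561, 0.0555, 0.2703]
tool_rot: [2.355, 2.079, -0.002]
ft_force: [0.7, 1.0, 1.1]
grip_width: 0.006
grip_force: 0.4
[0.72163556 0.05521205 0.41917368]
```

View pics/f.png

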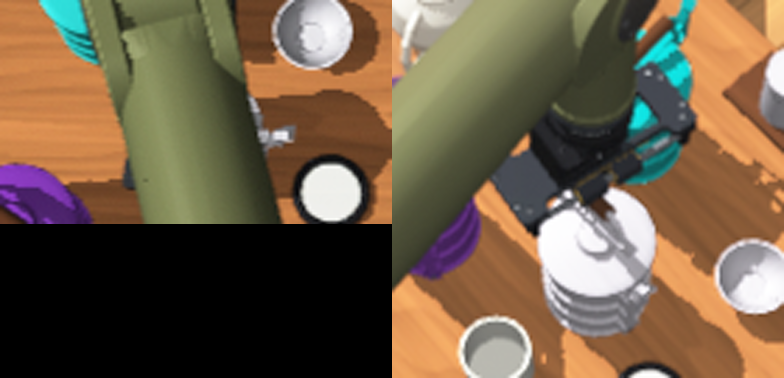

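The handle now lies over the lid with the fingertips on its grip (side crop (600,195)). Its tongue is near (640,260), short of the catch. Next I arc down and press.

```bash
python3 -m jog '[{"claw":0,"dx":-8,"dy":0,"dz":2,"spin":0},{"claw":0,"dx":-16,"dy":0,"dz":5,"spin":0},{"claw":0,"dx":-22,"dy":0,"dz":10,"spin":0},{"claw":0,"dx":-28,"dy":0,"dz":16,"spin":0},{"claw":0,"dx":-34,"dy":0,"dz":22,"spin":0},{"claw":0,"dx":-40,"dy":0,"dz":25,"spin":0},{"claw":0,"dx":-46,"dy":0,"dz":28,"spin":0},{"claw":0,"dx":-50,"dy":0,"dz":31,"spin":0},{"claw":0,"dx":-50,"dy":0,"dz":34,"spin":0},{"claw":0,"dx":-50,"dy":0,"dz":36,"spin":0},{"claw":0,"dx":-50,"dy":0,"dz":36,"spin":0}]'
```

```text
time: 8.47
position: [0.55, 0.0047, 0.2354]
tool_rot: [2.354, 2.076, -0.005]
ft_force: [-3.4, -3.8, 5.7]
grip_width: 0.007
grip_force: 3.1
```

```bash
python3 -m jog '[{"claw":0,"dx":0,"dy":0,"dz":1.5,"spin":0},{"claw":0,"dx":0,"dy":0,"dz":3,"spin":0},{"claw":0,"dx":0,"dy":0,"dz":4.5,"spin":0},{"claw":0,"dx":0,"dy":0,"dz":6,"spin":0},{"claw":0,"dx":0,"dy":0,"dz":6,"spin":0}]';python3 -m jog '[{"claw":0,"dx":0,"dy":0,"dz":1,"spin":0},{"claw":0,"dx":0,"dy":0,"dz":2,"spin":0},{"claw":0,"dx":0,"dy":0,"dz":3,"spin":0},{"claw":0,"dx":0,"dy":0,"dz":3,"spin":0}]'
```

```text
time: 8.88
position: [0.5504, 0.0071, 0.2284]
tool_rot: [2.354, 2.079, 0.0]
ft_force: [-0.2, -1.6, 1.4]
grip_width: 0.004
grip_force: 0.6
time: 9.22
position: [0.5506, 0.0071, 0.2279]
tool_rot: [2.353, 2.079, -0.001]
ft_force: [-5.1, -2.7, 15.2]
grip_width: 0.005
grip_force: 7.4
```

The force dropped and then met a firm stop at tip height 0.214, which means it snapped. I'll retreat and look.

```bash
python3 -m jog '[{"claw":0,"dx":0,"dy":0,"dz":-15,"spin":0},{"claw":0,"dx":0,"dy":0,"dz":-50,"spin":0},{"claw":0,"dx":0,"dy":0,"dz":-90,"spin":0},{"claw":0,"dx":0,"dy":0,"dz":-120,"spin":0},{"claw":0,"dx":-40,"dy":0,"dz":-130,"spin":0},{"claw":0,"dx":-80,"dy":0,"dz":-130,"spin":0},{"claw":0,"dx":-120,"dy":0,"dz":-130,"spin":0},{"claw":0,"dx":-160,"dy":0,"dz":-130,"spin":0},{"claw":0,"dx":-200,"dy":0,"dz":-130,"spin":0},{"claw":0,"dx":-240,"dy":0,"dz":-130,"spin":0},{"claw":0,"dx":-280,"dy":0,"dz":-130,"spin":0},{"claw":0,"dx":-280,"dy":0,"dz":-130,"spin":0},{"claw":0,"dx":-280,"dy":0,"dz":-130,"spin":0}]'
python3 - <<'E'
from h import *
d=shot("top");e=shot("side")
a=cv2.resize(d["frame"][110:220,180:310,::-1],None,fx=3,fy=3,interpolation=2);b=cv2.resize(e["frame"][120:220,220:340,::-1],None,fx=3.2,fy=3.2,interpolation=2)
im=np.zeros((378,784,3),np.uint8);im[:a.shape[0],:a.shape[1]]=a;im[:b.shape[0],395:395+b.shape[1]]=b
cv2.imwrite("pics/g.png",im)
for w in(d,e):
    P=world(w).reshape(-1,3)
    S=(P[:,:2]-[.5545,.0425])@np.array([[.1245,.992],[.992,-.1245]]).T
    for y in(30,10,-10,-30,-45,-60,-75,-90):
        q=P[(abs(S[:,0]*1000-y)<6)&(abs(S[:,1])<.008)&(P[:,2]>.1)]
        if len(q):print(y,len(q),np.median(q[:,2]).round(4),q[:,2].max().round(4))
E
```

```text
time: 10.3
position: [0.5145, -0.2736, 0.354]
tool_rot: [-2.358, -2.072, 0.0]
ft_force: [0.1, 1.2, 0.5]
grip_width: 0.006
grip_force: 0.0
30 36 0.2102 0.2157
10 36 0.2092 0.2175
-10 31 0.2102 0.2143
-30 37 0.21 0.2169
-45 39 0.2075 0.2175
-60 32 0.1727 0.2075
-75 27 0.1726 0.1889
-90 20 0.1949 0.1994
30 36 0.2066 0.2173
10 32 0.2096 0.2161
-10 32 0.2068 0.2172
-30 41 0.2069 0.2183
-45 43 0.1753 0.2174
-60 44 0.1723 0.2086
-75 26 0.1606 0.1858
-90 26 0.1893 0.2015
```

View pics/g.png

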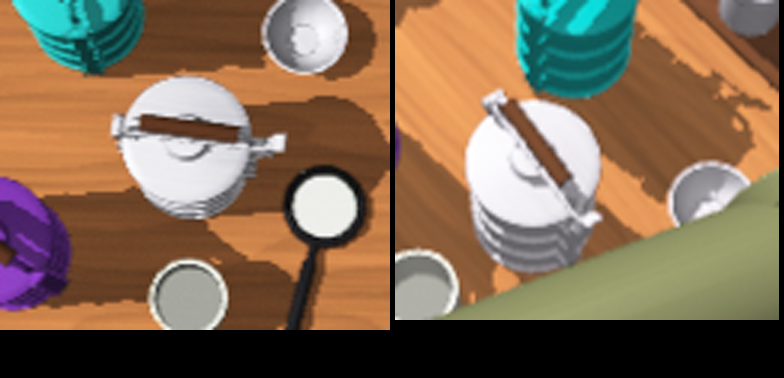

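The handle lies level across the lid: the grip runs (140,127) to (240,135), level at about 0.215 m. The tongue is under the catch at (275,143), and the cup, magnifier and bowl are undisturbed. Handing in.

```bash
python3 -c "
from bench import *
print(close_job())"
```

```text
the job is handed in; nothing more can be done
None
```

I pressed the top tier and lid fully home, swung the handle over and snapped it under the catch, then handed the job in at about 10 s of the 45 s; the last picture showed the handle level and the nearby cup, magnifier and bowl undisturbed.

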